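Fetch the cover-slip rack out of the rinse tank with the hook rod

ROBOT

A 6-joint arm with a two-finger parallel gripper is mounted at the origin on the work surface; the furniture and walls round the work are solid. World frame = base frame: x ahead of the robot, y to its left, z up, the work surface at z = 0. Lengths are in mm, angles in rad, forces in N, time in s.
With the tool pointing down it reaches from about 400 to 925 mm from the base axis. Payload 12.5 kg.
Tool frame: the origin (TCP) lies midway between the tips of the shut fingers; the grasp point (between the pads) lies 19 mm behind it; z points along the fingers, y is the line along which they close (so a half turn about z gives the same grasp; the last joint's range is limited). The gripper opens to 95 mm and grips with 3 to 60 N. Pads are 20 mm wide; open, the fingers measure 119 mm over their backs; the gripper's body (75 mm by 180 mm) begins 59 mm behind the grasp point.
Start: joints at [-1.423, 0.491, 1.559, -0, 1.092, -0.106], TCP at [156.95, -604.991, 214.661] pointing down, gripper open.
Joint ranges: [-3.1, 3.1], [-0.84, 2.19], [0.05, 2.79], [-1.13, 4.28], [0.06, 2.93], [-2.69, 2.69]. Speed limits (rad/s): [2.22, 2.22, 2.79, 3.14, 3.14, 3.14].

INTERFACE

Orientations are given as [roll, pitch, yaw] about the fixed x, y, z axes, in that order (R = Rz(yaw) Ry(pitch) Rx(roll)).
In Python, from cell import state, read_camera, job_done gives the robot as it stands.
- The arm moves only by the tool carry_out, never from a script. Its argument "moves" is a list of rows, each an object with "slide": the shift along the tool's x, y, z as a fraction of full scale, a list of three; "spin": the turn about the tool's z as a fraction of full scale. A call has 1 to 12 rows; each row shifts and turns the commanded pose from where the row before left it, along the tool's axes as they then stand; what a row does not reach is not made up. Full scale, the value 1, is 0.4 m for a shift and 30 degrees for a turn. A row lasts 1/12 s, in which the tool goes at most 41.7 mm and 7.16 degrees, less where a joint would pass 70% of its speed; a pose out of reach is approached as far as the arm can. A call with a number of a shift or a turn outside -1 to 1 is refused whole. A call with a gripper value outside its range is refused whole. "hand" is the closure, from 0 (fully open) to 1 (shut), set as the call begins (left out, the last holds). The fingers move at their own pace and stop on an object; the grip force is fixed at half the most. Time passes only in rows, so rows that do not move let the fingers close. It gives the time, the measured TCP pose, the force, the opening and the grip force at its end, in the units of the state.
- state(): the state, without advancing time (a new reading comes with each control period).
- read_camera(name): name is "scene" or "top" or "wrist"; returns a dict with "color" (384x512x3 uint8, red, green, blue), "K" (3x3 intrinsics, pixels), "R" (3x3) and "t" (3): a world point X has camera coordinates R X + t. Camera axes: x right, y down, z forward; pixel columns grow to the right and rows downward; lengths in mm; the calibration is good to about 2 mm. A picture is of the moment at which its call begins. There is no depth.
- job_done(): hands the job in; it is judged then, once.
The state is a dict: "t": time; "joints": joint angles; "qvel": joint speeds; "tau": joint torques, N m; "eef_pos": TCP position; "tcp_rot": TCP orientation; "ft_force": force on the tool from outside, world axes, zero at the start; "moment": the same for the moment, N m; "opening": opening from 0.0 (shut) to 1.0 (fully open); "grip_force": force on a finger pad.
Only numpy, scipy, OpenCV 4.12 (cv2) and the standard library are available. Lean on these libraries where they do the work, as an engineer would, in place of code of your own. Each camera call takes 0.05 s, during which the arm holds its last target. There are 200 camera calls.

TASK

Take the hook rod from its stand and use it to fish the cover-slip rack out of the deep rinse tank by its swinging wire bail, feeling gently for the bail because nobody knows which way it has flopped. Set the rack down gently and upright on the drain tray, free the hook, and hang the rod back in its stand. Keep hands off the rack and the tank, never press hard, and leave the bottles and the mortar where they are.

Things in the scene. Friction and masses are not known exactly. Their poses are not given: they have to be found in the camera images.
- tank: Fixed stainless rinse tank, open on top, 110 x 68 mm outside, rim 135 mm above the bench; inside 98 mm along its x axis, 56 mm along its y axis. Origin at the centre of its underside, z up. Inside, at each x end, a bracket (39 to 49 mm from the middle, top 32 mm up) carries the rack.
- slip_rack: Loose steel rack of glass cover slips, about 0.3 kg, hanging in the tank with its x axis along the tank's: body 70 (x) x 40 (y) x 24 (z) mm, treat it as solid, with a lug at each x end (out to 45 mm, underside 20 mm up). Origin at the centre of its underside, about 12 mm above the bench. Hung by its bail it hangs nearly level.
- bail_pivot (a point): Middle of the bail's axis (the rack's y), 21 mm above the rack's origin. The bail: 4 mm wire, two 44 mm arms 22.5 mm either side, crossbar along y between them. It turns very easily, stays where pushed, and leans at the start by an unknown angle up to 0.7 rad toward the rack's +x or -x; rigid stops at 0.75 rad, where the crossbar is 32 mm above and 30 mm beside this point.
- hook_rod: Loose upright hook rod, 0.1 kg. Origin at the lowest point of the hook, z up along the rod. Double hook like an anchor in the rod's xz plane: 6 mm wire reaching 19 mm to +x and to -x, tips turned up to 14 mm, each throat 10 mm wide with its floor 6 mm up; it hooks on either side. 6 mm shank; 34 mm square collar 90 to 96 mm up; grip above it.
- rod_grip (a point): Middle of the rod's black grip, 18 x 18 mm square, reaching from 96 to 162 mm above the rod's origin; this point is 130 mm up. It may be gripped across x or across y.
- stand: Fixed rod stand, 100 x 90 mm base, 121 mm high. Origin at the underside, below the hung rod. A fork on a column at its +x side carries the collar 115 mm up. Its slot along x (14 mm wide, open at -x, 30 mm to +x) lets the hook straight up and down when the rod's x lies along the stand's, either way round. Lips 6 mm high leave the collar 3 mm of play all round.
- rod_home (a point): Fixed on the stand: where the rod's origin is when the rod hangs properly in the fork (25 mm above the bench).
- drain_tray: Fixed shallow white tray, 154 mm along its x and 368 mm along its y axis, 16 mm high rim; origin at the centre of its underside, its flat floor 2 mm up.
- white_bottle: Loose bystander: white capped bottle 61 mm wide, 126 mm high; origin at the centre of its underside.
- reagent_bottle: Loose bystander: squat white bottle with a red cap, 57 mm wide, 110 mm high; origin at the centre of its underside.
- mortar_bowl: Loose bystander: ceramic mortar bowl, 108 x 119 x 59 mm; origin at the centre of its underside.
Things that resemble listed ones, but are neither listed nor needed, are in the scene too. There is more than one size of the hook_rod; the job needs the smallest.

How it is judged (in metres and radians):
On the way, in this order (a step that is already met when the one before it is completed fails the run):
1. the rod has been lifted out of its stand (height (world z) of hook_rod above 0.1 m), for 0.1 s.
2. the rack hangs on the hook above the rim of the tank (height (world z) of slip_rack above 0.138 m and contact force between hook_rod and slip_rack above 1 N and contact force between slip_rack and tank below 0.2 N), for 0.2 s.
3. the rack stands upright on the tray and the hook no longer touches it (contact force between slip_rack and drain_tray above 1 N and contact force between hook_rod and slip_rack below 0.05 N and angle between slip_rack's own z axis and vertical below 0.1 rad), for 0.2 s.
At the end, for the whole second after the job is handed in: The rack stands upright (within 0.1 rad) and at rest on the tray, its middle at least 15 mm inside the tray's edge, and the rod hangs upright and at rest in its stand within 8 mm of its home (all of step 3 and x of slip_rack in the frame of drain_tray between -0.06 and 0.06 m and y of slip_rack in the frame of drain_tray between -0.16 and 0.16 m and linear speed of each of slip_rack, hook_rod below 0.02 m/s and distance between hook_rod and rod_home below 0.008 m and angle between hook_rod's own z axis and vertical below 0.1 rad); the robot touches nothing.
It fails at once if the rod presses or pulls the rack or its bail with more than 20 N (contact force between hook_rod and slip_rack above 20 N).
It fails at once if the rod presses the tank with more than 20 N (contact force between hook_rod and tank above 20 N).
It fails at once if the rack is jammed in the tank or dropped or pressed on the tray with more than 25 N (contact force between slip_rack and tank above 25 N or contact force between slip_rack and drain_tray above 25 N).
It fails at once if the robot itself touches the rack or the tank (contact force between any of the fingers, the arm and slip_rack above 0.5 N or contact force between any of the fingers, the arm and tank above 2 N).
It fails at once if a bottle or the mortar is moved by more than 15 mm (distance of any of white_bottle, reagent_bottle, mortar_bowl from where it was at the start of the episode above 0.015 m).
It also fails if it takes over 72 s, if anything falls off the work surface, if the arm or the gripper's body presses on something with over 40 N, if the wrist force passes 120 N, or if a joint passes its speed limit or range.

## Working session

There is one attempt and no reset: what is moved stays moved. The work goes in short steps, Python scripts to look and compute and a tool call to move; the robot and the scene stay as the last step left them, time stands still between calls to the robot, and variables do not carry over. Pictures are saved under pics/ and viewed, at most 10 in all, crops included, and the job is handed in when it is done.

Besides the shell and the picture viewer there is one more tool, called after "Emit:" as name(argument=value, ...) on one line, values as JSON. carry_out: Moves the arm, as the interface text tells. Shift numbers are shares of 0.4 m and turn numbers shares of 30 degrees, none past 1 either way. Its arguments: {"type":"object","properties":{"moves":{"type":"array"},"hand":{"type":"number"}},"required":["moves"]}

```bash
mkdir -p pics; cat > h.py <<'E'
import numpy as np, cv2, sys
from cell import state, read_camera, job_done
def save(name,fn,crop=None,scale=1):
    c=read_camera(name); im=c['color'][:,:,::-1].copy()
    np.savez('pics/'+fn+'.npz',**{k:np.array(c[k]) for k in('color','K','R','t')})
    if crop: x0,y0,x1,y1=crop; im=im[y0:y1,x0:x1]
    if scale!=1: im=cv2.resize(im,None,fx=scale,fy=scale,interpolation=cv2.INTER_CUBIC)
    cv2.imwrite('pics/'+fn+'.png',im); return c
def ray(c,u,v):
    K,R,t=(np.array(c[k],float) for k in('K','R','t'))
    d=R.T@np.linalg.solve(K,[u,v,1]); o=-R.T@t.ravel(); return o,d
def onz(c,u,v,z):
    o,d=ray(c,u,v); return o+d*(z-o[2])/d[2]
def two(c1,p1,c2,p2):
    o1,d1=ray(c1,*p1); o2,d2=ray(c2,*p2)
    d1/=np.linalg.norm(d1); d2/=np.linalg.norm(d2)
    s=np.linalg.lstsq(np.stack([d1,-d2],1),o2-o1,rcond=None)[0]
    a,b=o1+d1*s[0],o2+d2*s[1]; return (a+b)/2,np.linalg.norm(a-b)
def proj(c,X):
    p=np.array(c['K'])@(np.array(c['R'])@np.array(X,float)+np.array(c['t']).ravel()); return p[:2]/p[2]
def load(fn): return dict(np.load('pics/'+fn+'.npz'))
E
python3 - <<'E'
from h import *
for n in('scene','top'):
    c=save(n,n+'0',scale=1.5); print(n,-np.array(c['R']).T@np.array(c['t']).ravel(), np.array(c['K'])[0,0])
print(state())
E
```

```text
scene [1133.97040697    3.5535505   906.3107226 ] 419.85052386718235
top [489.40460144  46.11121876 984.14801399] 387.68092291337126
{'t': 0.1, 'joints': array([-1.42261541e+00,  4.91497972e-01,  1.55934836e+00,  4.38589997e-05,
        1.09164548e+00, -1.05583950e-01]), 'qvel': array([-0.00129923, -0.00056503, -0.00072561, -0.00069176, -0.00080777,
        0.00050133]), 'tau': array([ 2.75629260e-03, -6.13626480e+01, -2.58603859e+01,  6.94394507e-02,
        4.70408262e-02, -5.53599909e-05]), 'eef_pos': array([ 156.92169493, -604.79489602,  214.13480968]), 'tcp_rot': array([-3.14070260e+00, -1.33445825e-04,  2.53744571e-01]), 'ft_force': array([-0.56259351,  0.24141215, -0.45310708]), 'moment': array([ 0.05068943,  0.01217943, -0.04312469]), 'grip_force': 0.0, 'opening': 1.004674863174567}
```

View pics/scene0.png

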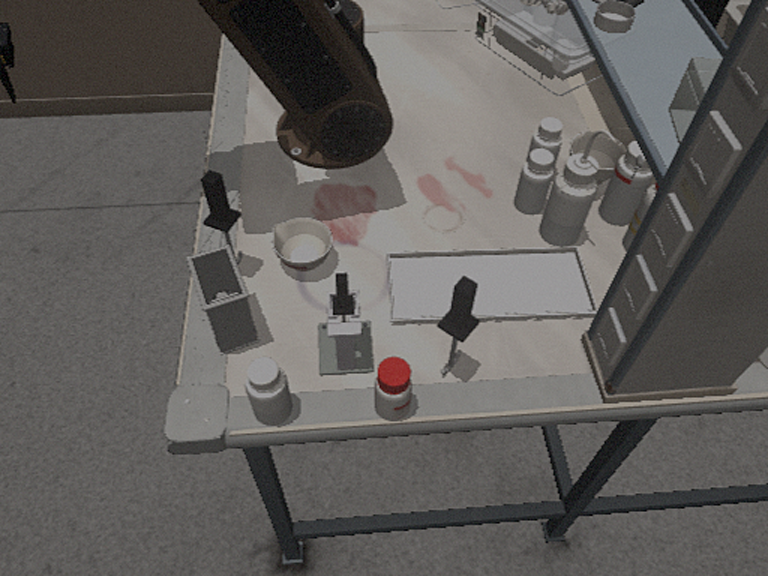

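View pics/top0.png

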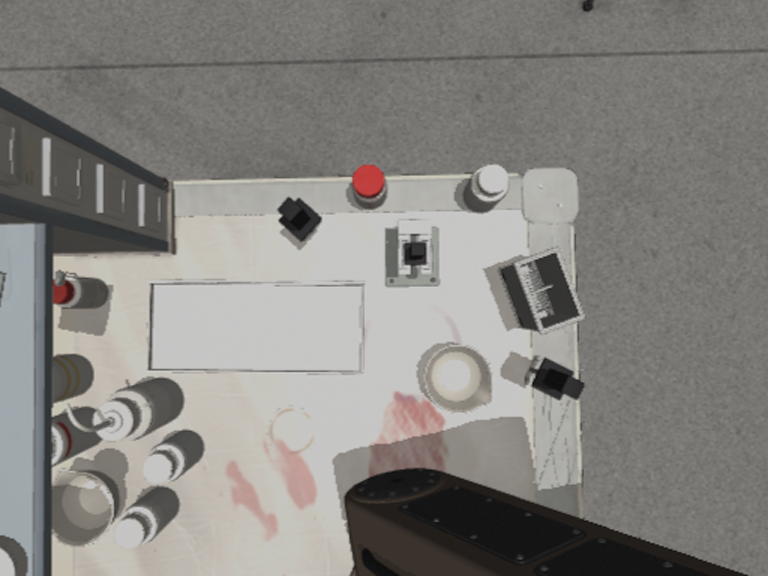

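Scene view, at 1.5x scale: the three black-gripped rods are at (343,300) in the stand, at (463,310) free, and at (220,205) free. The one in the stand looks smallest and fits the description. The tank is at scene (222,300) and top (540,290), the tray at top (257,327), the mortar at top (457,375), and the bottles at top (368,183) and (490,185). I'll confirm with an enlarged composite crop.

```bash
python3 - <<'E'
from h import *
s=load('scene0')['color'][:,:,::-1]; t=load('top0')['color'][:,:,::-1]
def cr(im,x,y,w=80,h=60): return cv2.resize(im[y:y+h,x:x+w],(400,300),interpolation=cv2.INTER_CUBIC)
a=np.vstack([np.hstack([cr(s,112,160,100,75),cr(t,320,160,80,60)]),np.hstack([cr(s,190,176,100,75),cr(t,240,140,80,60)])])
cv2.imwrite('pics/comp.png',a)
E
```

```text
(no output)
```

View pics/comp.png

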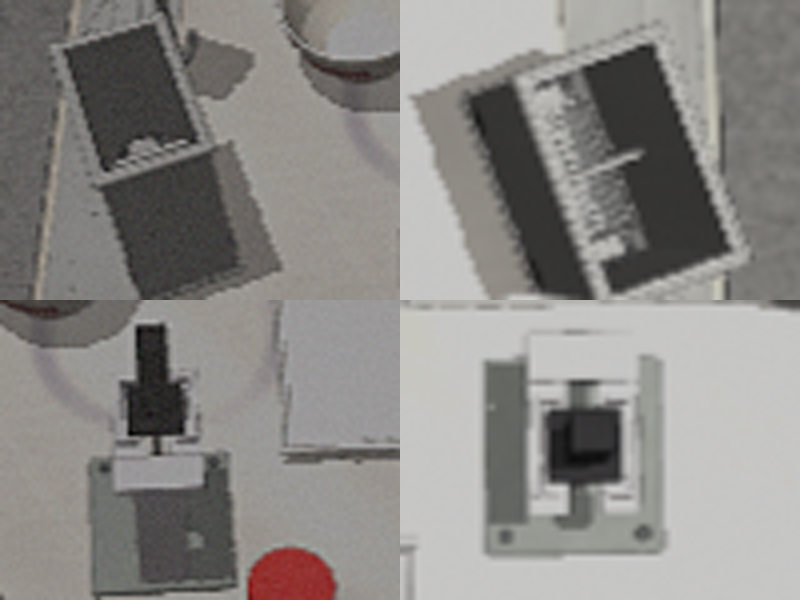

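The composite shows three things:
- The rod in the stand, grip top at top px (279,166), collar about (277,169). It is visibly the smallest and sits in the fork, so this is the one.
- The tank rim, with corners at top px (343,176), (372,165), (390,210) and (360,219).
- The bail crossbar in the tank, seen from top px (352,197) to (368,190).

Next I compute the positions.

```bash
python3 - <<'E'
from h import *
np.set_printoptions(precision=1,suppress=True)
t=load('top0'); s=load('scene0')
T=[(342.6,176.4),(372,165.4),(389.6,210),(360,219.4)]
S=[(125,171.75),(152,163),(165.25,196.25),(137,206.25)]
for c,P in((t,T),(s,S)):
    q=np.array([onz(c,*p,135)[:2] for p in P]); print('tank',q.tolist(),q.mean(0),[np.linalg.norm(q[i]-q[i-1]).round() for i in range(4)])
    e=q[0]-q[3] if c is t else q[1]-q[2]; print('long deg',np.degrees(np.arctan2(e[1],e[0])))
    e=q[1]-q[2] if c is t else q[0]-q[3]; print('long deg',np.degrees(np.arctan2(e[1],e[0])))
q=np.array([onz(t,*p,5)[:2] for p in[(257,151.6),(292.6,151.6),(293,190.6),(257,191)]]);print('stand',q.mean(0),q.tolist())
print('grip top',onz(t,279.2,166.4,187),'collar',onz(t,276.8,169.2,121))
o,d=ray(s,227.5,181.5+1.5)
print('scene grip top back',onz(s,227.5,182,187))
for p in((368.4,190),(352.4,197.4)):print('bar',[onz(t,*p,z)[:2] for z in(66,72,77)])
q=np.array([onz(t,x/1.5,y/1.5,16)[:2] for x,y in((150,284),(364,284),(364,372),(149,370))]);print('tray',q.mean(0),q.tolist())
print('mortar',onz(t,457/1.5,375/1.5,59),'red',onz(t,368/1.5,180/1.5,110),'white',onz(t,491/1.5,181/1.5,126))
print('big rods',onz(t,303/1.5,212/1.5,200),onz(t,565/1.5,380/1.5,200))
E
```

```text
tank [[543.7810311571278, -141.1874125510099], [566.6288504633318, -205.9979931117254], [468.5360739821567, -241.0283730307754], [449.3079489212688, -176.24114927878043]] [ 507.1 -191.1] [np.float64(101.0), np.float64(69.0), np.float64(104.0), np.float64(68.0)]
long deg 20.357105167878693
long deg 19.652397129874704
tank [[468.3283821517582, -237.6401029536339], [444.83259680961703, -175.69263590508208], [548.118986882186, -139.11085225055731], [571.753623086036, -200.53913450671348]] [ 508.3 -188.2] [np.float64(110.0), np.float64(66.0), np.float64(110.0), np.float64(66.0)]
long deg -160.49696633821253
long deg -160.26594394102185
stand [568.8   0.5] [[619.3977652006996, 44.816286439191195], [617.54251478629, -45.37599714029193], [518.6707348924281, -44.09201181129002], [519.4008914401718, 46.74329431168253]]
grip top [563.7  -0.1 187. ] collar [563.6   1.6 121. ]
scene grip top back [558.    4.1 187. ]
bar [array([ 514.9, -216.2]), array([ 514.7, -214.5]), array([ 514.6, -213. ])]
bar [array([ 498.1, -178. ]), array([ 498.1, -176.6]), array([ 498. , -175.3])]
tray [455.1 262.9] [[530.8072857879954, 441.03231308390247], [523.9173333854743, 82.47710183735225], [378.14156032343476, 85.05624791600266], [387.5839506593501, 442.9781973362484]]
mortar [375.9 -63.4  59. ] red [678.2  70.1 110. ] white [ 669.3 -112.9  126. ]
big rods [616.8 156.8 200. ] [ 384.1 -190.4  200. ]
```

Emit:
carry_out(moves=[{"slide": [0,0,-0.1],"spin": 0},{"slide": [0.08,-0.056,-0.02],"spin": 0},{"slide": [0.08,-0.056,-0.02],"spin": 0},{"slide": [0.08,-0.056,-0.02],"spin": 0},{"slide": [0.08,-0.056,-0.02],"spin": 0},{"slide": [0.08,-0.056,-0.02],"spin": 0},{"slide": [0.08,-0.056,-0.02],"spin": 0},{"slide": [0.08,-0.056,-0.02],"spin": 0},{"slide": [0.08,-0.056,-0.02],"spin": 0},{"slide": [0.08,-0.056,-0.02],"spin": 0},{"slide": [0.08,-0.056,0],"spin": 0},{"slide": [0.08,-0.056,0],"spin": 0}], hand=0)

```text
t: 1.1
eef_pos: [436.7, -276.4, 327.1]
tcp_rot: [3.141, -0.0, 0.254]
ft_force: [1.0, -0.7, -1.1]
opening: 1.001
grip_force: 0.0
```

Emit:
carry_out(moves=[{"slide": [0.077,-0.056,0],"spin": 0},{"slide": [0.077,-0.056,0],"spin": 0},{"slide": [0.077,-0.056,0],"spin": 0},{"slide": [0,0,0],"spin": 0}])

```text
t: 1.43
eef_pos: [511.1, -185.5, 326.2]
tcp_rot: [-3.14, -0.001, 0.258]
ft_force: [0.1, 0.7, -0.1]
opening: 1.0
grip_force: 0.0
```

```bash
python3 - <<'E'
from h import *
c=save('wrist','w1',scale=1.5); print(state()['eef_pos'],c['R'],-np.array(c['R']).T@np.array(c['t']).ravel())
for X in((508,-190,135),(508,-190,36)): print(proj(c,X))
s=load('scene0'); print(proj(s,(506,-195,77)))
E
```

```text
[ 509.69608954 -187.33513294  326.11661414] [[ 2.55355912e-01 -9.66846642e-01 -9.63323286e-04]
 [-9.37101864e-01 -2.47744951e-01  2.45891309e-01]
 [-2.37977845e-01 -6.18870675e-02 -9.69296929e-01]] [ 577.52552985 -167.84490785  495.79060625]
[257.57867221 176.26039206]
[257.01121801 164.56823825]
[146.52485148 197.92271334]
```

View pics/w1.png

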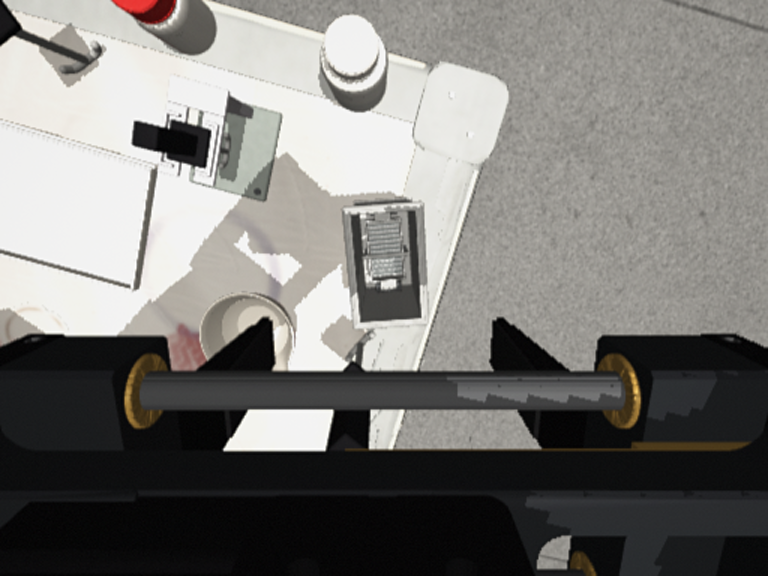

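The wrist view shows the tank at 1.5x px (342-427, 200-328), with the rack inside and a wire loop around (388,262). I'll enlarge it once.

```bash
python3 - <<'E'
from h import *
c=load('w1'); im=c['color'][128:224,220:296,::-1]
cv2.imwrite('pics/w1c.png',cv2.resize(im,None,fx=6,fy=6,interpolation=cv2.INTER_CUBIC))
E
```

```text
(no output)
```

View pics/w1c.png

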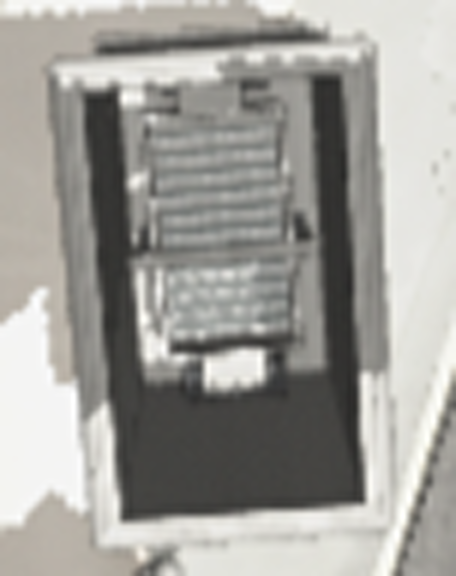

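```bash
python3 - <<'E'
from h import *
np.set_printoptions(precision=1,suppress=True)
c=load('w1'); t=load('top0'); f=lambda x,y:((x+.5)/6-.5+220,(y+.5)/6-.5+128)
q=np.array([onz(c,*f(x,y),135)[:2] for x,y in((50,62),(372,38),(390,535),(97,545))]);C=q.mean(0);print('tank',C,q.tolist())
for a,b in((0,3),(1,2)): e=q[a]-q[b];print(np.linalg.norm(e),np.degrees(np.arctan2(e[1],e[0])))
a=np.radians(20);ux=np.array([np.cos(a),np.sin(a)]);uy=np.array([-np.sin(a),np.cos(a)])
C=(C*2+np.array([508,-189.5]))/3;print('C',C)
loc=lambda X:np.array([(X[:2]-C)@ux,(X[:2]-C)@uy])
for z in(66,72,77):print('bar',z,loc(onz(c,*f(130,255),z)),loc(onz(c,*f(310,248),z)))
print('tri',two(c,f(310,248),t,(368.4,190)))
print('rack ends',loc(onz(c,*f(230,345),36)),loc(onz(c,*f(215,112),36)),'lug',loc(onz(c,*f(237,370),36)))
print('pivots',loc(onz(c,*f(141,238),33)),loc(onz(c,*f(305,228),33)))
# rod from wrist (1.5x px): collar corners approx center
print('collar',onz(c,189/1.5,144/1.5,121),'griptop',onz(c,150/1.5,136/1.5,187))
E
```

```text
tank [ 505.3 -190.6] [[546.8112469499424, -140.14279660697161], [569.2936208273345, -205.48022088385915], [462.45849848553223, -240.77756722119278], [442.83530944127756, -176.12681044829932]]
110.02656421491422 19.089724097054432
112.51509242872949 18.283082167732452
C [ 506.2 -190.3]
bar 66 [ 0. 25.] [ -2.4 -22.3]
bar 72 [ 1.1 24.6] [ -1.3 -22. ]
bar 77 [ 1.9 24.2] [ -0.4 -21.8]
tri (array([ 514.5, -210.1,   86.4]), np.float64(0.5944623221363858))
rack ends [-33.6   1.2] [32.4 -0.4] lug [-41.1  -0.1]
pivots [-1.2 23.6] [ -2.5 -22.8]
collar [563.8   0.4 121. ] griptop [564.6  -1.9 187. ]
```

The crossbar lies over the tank's middle: x about 0, y about +1 mm, at a height of about 77 mm. The bail is therefore almost upright. The tank is at about (506,-190) with yaw about 19.5°, and the rod is at about (563.7, 0). I'll go for the rod now.

Emit:
carry_out(moves=[{"slide": [0.05,-0.084,0],"spin": 0},{"slide": [0.05,-0.084,0],"spin": 0},{"slide": [0.05,-0.084,0],"spin": 0},{"slide": [0.05,-0.084,0],"spin": 0},{"slide": [0.05,-0.084,0],"spin": 0},{"slide": [0,0,0.03],"spin": 0.172},{"slide": [0,0,0.06],"spin": 0.172},{"slide": [0,0,0.08],"spin": 0.172},{"slide": [0,0,0.08],"spin": 0},{"slide": [0,0,0.05],"spin": 0},{"slide": [0,0,0],"spin": 0}])

```text
t: 2.4
eef_pos: [561.0, -2.9, 202.7]
tcp_rot: [-3.141, 0.007, -0.017]
ft_force: [-0.3, 0.7, 0.5]
opening: 1.002
grip_force: 0.0
```

```bash
python3 - <<'E'
from h import *
s=state(); print(s['eef_pos'],s['tcp_rot'])
E
```

```text
[560.95967806  -2.90076592 202.65904179] [-3.14111381  0.00709464 -0.01726918]
```

Emit:
carry_out(moves=[{"slide": [0.007,-0.0075,0.05],"spin": 0},{"slide": [0,0,0.05],"spin": 0},{"slide": [0,0,0.04],"spin": 0},{"slide": [0,0,0],"spin": 0},{"slide": [0,0,0],"spin": 0}])

```text
t: 2.82
eef_pos: [566.1, 0.2, 151.4]
tcp_rot: [3.141, 0.0, -0.017]
ft_force: [-0.1, -0.1, 0.1]
opening: 1.001
grip_force: 0.0
```

Emit:
carry_out(moves=[{"slide": [0,0,0],"spin": 0},{"slide": [0,0,0],"spin": 0},{"slide": [0,0,0],"spin": 0},{"slide": [0,0,0],"spin": 0},{"slide": [0,0,0],"spin": 0},{"slide": [0,0,0],"spin": 0}], hand=1)

```text
t: 3.32
eef_pos: [565.9, 0.8, 150.9]
tcp_rot: [3.141, -0.0, -0.016]
ft_force: [0.1, -0.3, 0.1]
opening: 0.636
grip_force: 0.0
```

Emit:
carry_out(moves=[{"slide": [0,0,0],"spin": 0},{"slide": [0,0,0],"spin": 0},{"slide": [0,0,0],"spin": 0},{"slide": [0,0,0],"spin": 0},{"slide": [0,0,0],"spin": 0},{"slide": [0,0,0],"spin": 0},{"slide": [0,0,0],"spin": 0},{"slide": [0,0,0],"spin": 0},{"slide": [0,0,0],"spin": 0},{"slide": [0,0,0],"spin": 0}])

```text
t: 4.15
eef_pos: [565.8, 0.8, 150.5]
tcp_rot: [3.142, 0.0, -0.016]
ft_force: [0.4, 0.4, -1.0]
opening: 0.186
grip_force: 30.0
```

Emit:
carry_out(moves=[{"slide": [0,0,-0.015],"spin": 0},{"slide": [0,0,-0.03],"spin": 0},{"slide": [0,0,-0.05],"spin": 0},{"slide": [0,0,-0.07],"spin": 0},{"slide": [0,0,-0.07],"spin": 0},{"slide": [0,0,-0.07],"spin": 0},{"slide": [0,0,-0.06],"spin": 0},{"slide": [0,0,-0.02],"spin": 0},{"slide": [0,0,0],"spin": 0},{"slide": [0,0,0],"spin": 0}])

```text
t: 4.98
eef_pos: [565.5, 0.9, 303.8]
tcp_rot: [3.142, 0.001, -0.016]
ft_force: [-0.0, 0.5, -1.5]
opening: 0.19
grip_force: 30.0
```

```bash
python3 - <<'E'
from h import *
np.set_printoptions(precision=1,suppress=True)
c=save('scene','s2'); t=save('top','t2'); s=state(); print(s['eef_pos'],s['tcp_rot'],s['ft_force'])
p=s['eef_pos']; b=proj(c,p-[0,0,126]); print(b); x,y=int(b[0]),int(b[1])
im=c['color'][y-60:y+15,x-50:x+50,::-1]
cv2.imwrite('pics/s2c.png',cv2.resize(im,None,fx=7,fy=7,interpolation=cv2.INTER_CUBIC)); print(x-50,y-60)
E
```

```text
[565.3   0.9 302.9] [-3.1  0.  -0. ] [ 0.7 -0.3 -0.6]
[226.4 187.5]
176 127
```

View pics/s2c.png

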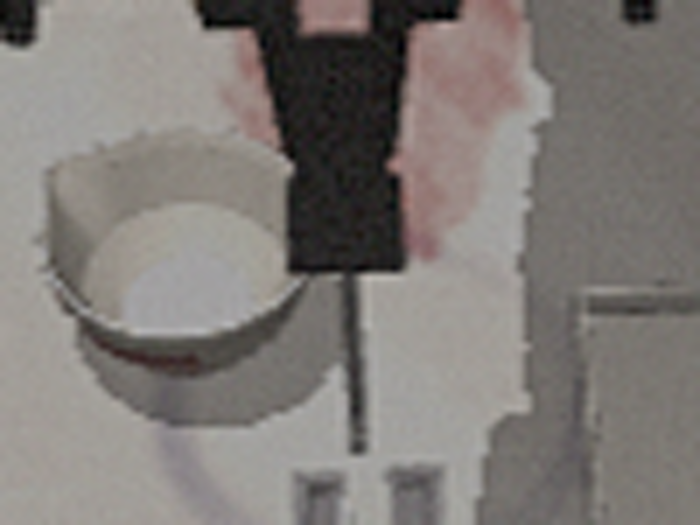

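Emit:
carry_out(moves=[{"slide": [-0.0323,0.083,0],"spin": 0},{"slide": [-0.0323,0.083,0],"spin": 0},{"slide": [-0.0323,0.083,0],"spin": 0},{"slide": [-0.0323,0.083,0],"spin": 0},{"slide": [-0.0323,0.083,0],"spin": 0},{"slide": [-0.0323,0.083,0],"spin": 0},{"slide": [0,0,0],"spin": -0.17},{"slide": [0,0,0],"spin": -0.17},{"slide": [0,0,0],"spin": -0.17},{"slide": [0,0,0],"spin": -0.17},{"slide": [0,0,0],"spin": 0},{"slide": [0,0,0],"spin": 0}])

```text
t: 6.08
eef_pos: [484.8, -197.0, 303.5]
tcp_rot: [-3.14, 0.001, 0.337]
ft_force: [0.7, 0.1, -0.2]
opening: 0.184
grip_force: 30.0
```

```bash
cat >> h.py <<'E'
a=np.radians(19.5);C=np.array([506.,-190]);ux=np.array([np.cos(a),np.sin(a)]);uy=np.array([-np.sin(a),np.cos(a)])
loc=lambda X:np.array([(X[:2]-C)@ux,(X[:2]-C)@uy])
E
python3 - <<'E'
from h import *
np.set_printoptions(precision=3,suppress=True)
s=state(); p=s['eef_pos'];print(p,s['tcp_rot'],s['ft_force'],loc(p))
c=save('scene','s3');t=save('top','t3');w=save('wrist','w3')
ims=[]
for cc in(c,w):
    x,y=map(int,proj(cc,p-[0,0,90])); im=cc['color'][max(y-45,0):y+45,x-40:x+40,::-1]; print(x-40,max(y-45,0)); ims.append(cv2.resize(im,(400,450),interpolation=cv2.INTER_CUBIC))
cv2.imwrite('pics/c3.png',np.hstack(ims))
E
```

```text
[ 484.845 -196.974  303.544] [-3.14   0.001  0.337] [ 0.745  0.068 -0.249] [-22.269   0.487]
94 108
214 147
```

View pics/c3.png

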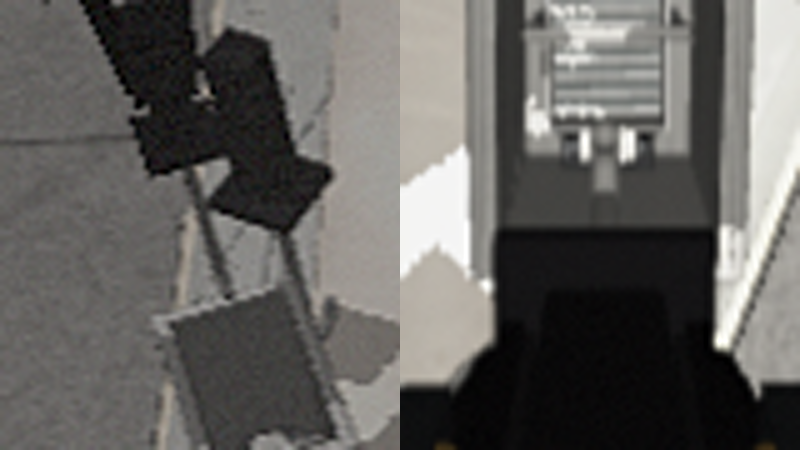

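```bash
python3 - <<'E'
from h import *
np.set_printoptions(precision=1,suppress=True)
w=load('w3'); f=lambda x,y:((x-400+.5)/5-.5+214,(y+.5)/5-.5+147)
for y in(135,155,190):print('tip',y,loc(onz(w,*f(605,y),191)),loc(onz(w,*f(605,y),177)))
for z in(72,77):print('bar',loc(onz(w,*f(535,35),z)),loc(onz(w,*f(690,32),z)))
for x in(570,610,632):print('lug',loc(onz(w,*f(x,150),36)))
E
```

```text
tip 135 [-7.8  0.7] [-10.5   0.7]
tip 155 [-12.    0.7] [-15.    0.7]
tip 190 [-19.5   0.7] [-22.8   0.7]
bar [-1.2 21.1] [ -0.5 -23.9]
bar [-0.6 20.8] [  0.1 -23.6]
lug [-42.7  12.2]
lug [-42.7  -0.7]
lug [-42.7  -7.8]
```

Emit:
carry_out(moves=[{"slide": [0,0,0.05],"spin": 0},{"slide": [0,0,0.06],"spin": 0},{"slide": [0,0,0.05],"spin": 0},{"slide": [0,0,0.03],"spin": 0},{"slide": [0,0,0.02],"spin": 0},{"slide": [0,0,0],"spin": 0}])

```text
t: 6.73
eef_pos: [484.7, -196.8, 219.2]
tcp_rot: [-3.14, 0.002, 0.339]
ft_force: [-0.7, 0.3, -1.4]
opening: 0.188
grip_force: 30.0
```

Emit:
carry_out(moves=[{"slide": [0,0,0.02],"spin": 0},{"slide": [0,0,0.02],"spin": 0},{"slide": [0,0,0.02],"spin": 0},{"slide": [0,0,0.02],"spin": 0},{"slide": [0,0,0.015],"spin": 0},{"slide": [0,0,0],"spin": 0},{"slide": [0,0,0],"spin": 0}])

```text
t: 7.32
eef_pos: [485.0, -197.1, 182.4]
tcp_rot: [-3.141, 0.0, 0.34]
ft_force: [-0.0, 0.3, -1.1]
opening: 0.184
grip_force: 30.0
```

Emit:
carry_out(moves=[{"slide": [0,0,0.015],"spin": 0},{"slide": [0,0,0],"spin": 0},{"slide": [0.01,0,0],"spin": 0},{"slide": [0.01,0,0],"spin": 0},{"slide": [0.01,0,0],"spin": 0},{"slide": [0.01,0,0],"spin": 0},{"slide": [0.004,0,0],"spin": 0},{"slide": [0,0,0],"spin": 0},{"slide": [0,0,0],"spin": 0}])

```text
t: 8.07
eef_pos: [501.7, -191.1, 176.6]
tcp_rot: [3.142, 0.0, 0.34]
ft_force: [-0.2, -0.3, -1.0]
opening: 0.186
grip_force: 30.0
```

```bash
python3 - <<'E'
from h import *
np.set_printoptions(precision=2,suppress=True)
s=state(); p=s['eef_pos'];print(p,s['tcp_rot'],s['ft_force'],loc(p))
t=save('top','t4');w=save('wrist','w4');ims=[]
for cc in(t,w):
    x,y=map(int,proj(cc,[506,-190,100])); im=cc['color'][max(y-45,0):y+45,x-40:x+40,::-1]; print(x-40,max(y-45,0)); ims.append(cv2.resize(im,(400,450),interpolation=cv2.INTER_CUBIC))
cv2.imwrite('pics/c4.png',np.hstack(ims))
E
```

```text
[ 501.7  -191.1   176.57] [3.14 0.   0.34] [-0.24 -0.25 -0.95] [-4.42  0.4 ]
321 148
215 146
```

View pics/c4.png

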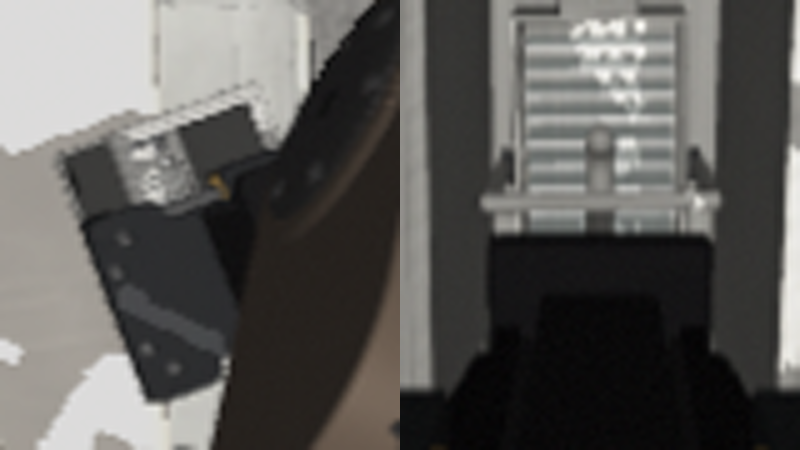

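The wrist crop shows the bar crossing above the hook arm at (600,200), with the tip beyond it at (600,145) and the bar centred on the hook. It is in the throat, so I lift gently.

Emit:
carry_out(moves=[{"slide": [0,0,-0.012],"spin": 0},{"slide": [0,0,-0.014],"spin": 0},{"slide": [0,0,-0.008],"spin": 0},{"slide": [0,0,-0.005],"spin": 0},{"slide": [0,0,-0.005],"spin": 0},{"slide": [0,0,-0.005],"spin": 0},{"slide": [0,0,-0.005],"spin": 0},{"slide": [0,0,-0.005],"spin": 0},{"slide": [0,0,-0.005],"spin": 0},{"slide": [0,0,0],"spin": 0},{"slide": [0,0,0],"spin": 0}])

```text
t: 9.08
eef_pos: [501.6, -191.2, 202.2]
tcp_rot: [3.142, 0.0, 0.34]
ft_force: [-0.6, 0.1, -3.9]
opening: 0.187
grip_force: 30.0
```

Emit:
carry_out(moves=[{"slide": [0,0,-0.006],"spin": 0},{"slide": [0,0,-0.01],"spin": 0},{"slide": [0,0,-0.014],"spin": 0},{"slide": [0,0,-0.015],"spin": 0},{"slide": [0,0,-0.015],"spin": 0},{"slide": [0,0,-0.015],"spin": 0},{"slide": [0,0,-0.015],"spin": 0},{"slide": [0,0,-0.015],"spin": 0},{"slide": [0,0,-0.015],"spin": 0},{"slide": [0,0,-0.015],"spin": 0},{"slide": [0,0,-0.015],"spin": 0},{"slide": [0,0,-0.015],"spin": 0}])

```text
t: 10.08
eef_pos: [501.6, -191.2, 268.8]
tcp_rot: [3.142, 0.0, 0.34]
ft_force: [0.1, 0.7, -4.0]
opening: 0.187
grip_force: 30.0
```

Emit:
carry_out(moves=[{"slide": [0,0,-0.015],"spin": 0},{"slide": [0,0,-0.015],"spin": 0},{"slide": [0,0,-0.015],"spin": 0},{"slide": [0,0,-0.015],"spin": 0},{"slide": [0,0,-0.015],"spin": 0},{"slide": [0,0,-0.015],"spin": 0},{"slide": [0,0,-0.015],"spin": 0},{"slide": [0,0,-0.015],"spin": 0},{"slide": [0,0,-0.015],"spin": 0},{"slide": [0,0,-0.015],"spin": 0},{"slide": [0,0,-0.012],"spin": 0},{"slide": [0,0,-0.008],"spin": 0}])

```text
t: 11.08
eef_pos: [501.7, -191.2, 336.9]
tcp_rot: [3.141, -0.0, 0.34]
ft_force: [0.6, 0.4, -4.8]
opening: 0.184
grip_force: 30.0
```

Emit:
carry_out(moves=[{"slide": [0,0,-0.004],"spin": 0},{"slide": [0,0,0],"spin": 0},{"slide": [0,0,0],"spin": 0},{"slide": [0,0,0],"spin": 0},{"slide": [0,0,0],"spin": 0}])

```text
t: 11.5
eef_pos: [501.6, -191.2, 337.6]
tcp_rot: [-3.141, 0.0, 0.34]
ft_force: [1.0, -0.1, -4.6]
opening: 0.19
grip_force: 30.0
```

```bash
python3 - <<'E'
from h import *
s=save('scene','s5',scale=1.5); print(state()['eef_pos'])
E
```

```text
[ 501.62416334 -191.1552715   337.57602788]
```

View pics/s5.png

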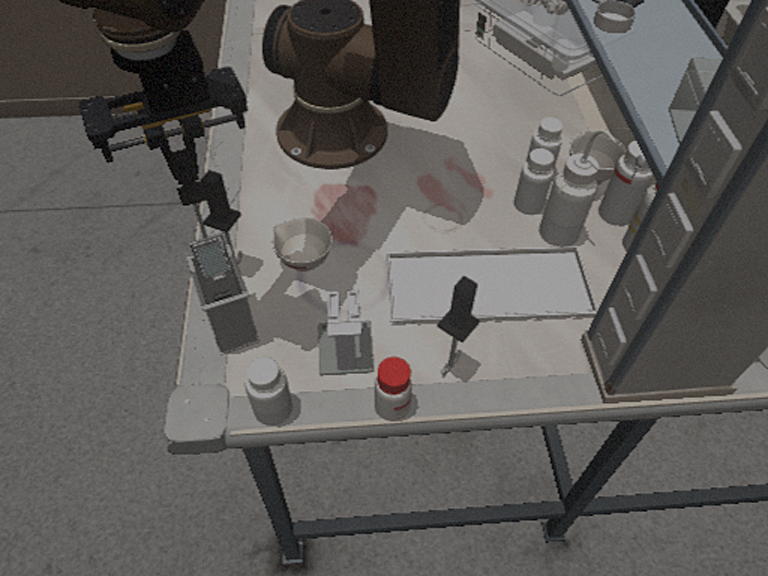

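The rack hangs level on the hook above the tank, at (212,258). I carry it to the tray with smooth acceleration.

Emit:
carry_out(moves=[{"slide": [0.0018,-0.008,0],"spin": 0},{"slide": [0.0036,-0.016,0],"spin": 0},{"slide": [0.0054,-0.024,0],"spin": 0},{"slide": [0.0072,-0.032,0],"spin": 0},{"slide": [0.009,-0.04,0],"spin": 0},{"slide": [0.0108,-0.048,0],"spin": 0},{"slide": [0.0126,-0.056,0],"spin": 0},{"slide": [0.0126,-0.056,0],"spin": 0},{"slide": [0.0126,-0.056,0],"spin": 0},{"slide": [0.0126,-0.056,0],"spin": 0},{"slide": [0.0126,-0.056,0],"spin": 0},{"slide": [0.0126,-0.056,0],"spin": 0}])

```text
t: 12.55
eef_pos: [476.4, 16.1, 338.0]
tcp_rot: [3.142, -0.0, 0.34]
ft_force: [0.0, -0.7, -3.1]
opening: 0.185
grip_force: 30.0
```

Emit:
carry_out(moves=[{"slide": [0.0126,-0.056,0],"spin": 0},{"slide": [0.0126,-0.056,0],"spin": 0},{"slide": [0.0126,-0.056,0],"spin": 0},{"slide": [0.0126,-0.056,0],"spin": 0},{"slide": [0.0117,-0.052,0],"spin": 0},{"slide": [0.0104,-0.046,0],"spin": 0},{"slide": [0.009,-0.04,0],"spin": 0},{"slide": [0.0074,-0.033,0],"spin": 0},{"slide": [0.0058,-0.026,0],"spin": 0},{"slide": [0.004,-0.018,0],"spin": 0},{"slide": [0.0027,-0.012,0],"spin": 0},{"slide": [0.0014,-0.006,0],"spin": 0}])

```text
t: 13.55
eef_pos: [454.8, 200.6, 337.8]
tcp_rot: [3.141, 0.0, 0.34]
ft_force: [0.1, -0.5, -3.4]
opening: 0.191
grip_force: 30.0
```

Emit:
carry_out(moves=[{"slide": [0,0,0.01],"spin": 0},{"slide": [0,0,0.02],"spin": 0},{"slide": [0,0,0.03],"spin": 0},{"slide": [0,0,0.04],"spin": 0},{"slide": [0,0,0.04],"spin": 0},{"slide": [0,0,0.04],"spin": 0},{"slide": [0,0,0.04],"spin": 0},{"slide": [0,0,0.03],"spin": 0},{"slide": [0,0,0.03],"spin": 0},{"slide": [0,0,0.02],"spin": 0},{"slide": [0,0,0.01],"spin": 0},{"slide": [0,0,0],"spin": 0}])

```text
t: 14.55
eef_pos: [454.9, 199.6, 212.9]
tcp_rot: [3.142, 0.002, 0.339]
ft_force: [0.7, 0.2, -4.3]
opening: 0.189
grip_force: 30.0
```

Emit:
carry_out(moves=[{"slide": [0,0,0],"spin": 0},{"slide": [0,0,0],"spin": 0},{"slide": [0,0,0],"spin": 0},{"slide": [0,0,0],"spin": 0},{"slide": [0,0,0],"spin": 0},{"slide": [0,0,0],"spin": 0}])

```text
t: 15.05
eef_pos: [455.2, 200.1, 214.0]
tcp_rot: [3.141, -0.0, 0.34]
ft_force: [1.1, 0.6, -3.9]
opening: 0.188
grip_force: 30.0
```

Emit:
carry_out(moves=[{"slide": [0,0,0.008],"spin": 0},{"slide": [0,0,0.01],"spin": 0},{"slide": [0,0,0.01],"spin": 0},{"slide": [0,0,0.01],"spin": 0},{"slide": [0,0,0.008],"spin": 0},{"slide": [0,0,0.004],"spin": 0},{"slide": [0,0,0.004],"spin": 0},{"slide": [0,0,0.004],"spin": 0},{"slide": [0,0,0.004],"spin": 0},{"slide": [0,0,0.004],"spin": 0},{"slide": [0,0,0.004],"spin": 0},{"slide": [0,0,0],"spin": 0}])

```text
t: 16.05
eef_pos: [455.0, 200.0, 185.5]
tcp_rot: [3.142, 0.0, 0.34]
ft_force: [0.4, 0.0, -4.1]
opening: 0.187
grip_force: 30.0
```

Emit:
carry_out(moves=[{"slide": [0,0,0.004],"spin": 0},{"slide": [0,0,0.004],"spin": 0},{"slide": [0,0,0.004],"spin": 0},{"slide": [0,0,0.004],"spin": 0},{"slide": [0,0,0],"spin": 0},{"slide": [0,0,0],"spin": 0}])

```text
t: 16.55
eef_pos: [455.1, 200.0, 179.4]
tcp_rot: [3.142, 0.0, 0.34]
ft_force: [-0.3, 0.5, -1.5]
opening: 0.188
grip_force: 30.0
```

Emit:
carry_out(moves=[{"slide": [0,0,0.006],"spin": 0},{"slide": [0,0,0.01],"spin": 0},{"slide": [0,0,0.01],"spin": 0},{"slide": [0,0,0.004],"spin": 0},{"slide": [0,0,0],"spin": 0}])

```text
t: 16.97
eef_pos: [454.9, 200.0, 166.8]
tcp_rot: [3.142, 0.001, 0.34]
ft_force: [0.3, 0.6, -0.6]
opening: 0.19
grip_force: 30.0
```

```bash
python3 - <<'E'
from h import *
np.set_printoptions(precision=2,suppress=True)
s=state(); p=s['eef_pos'];print(p,s['ft_force'])
c=save('scene','s6');w=save('wrist','w6');ims=[]
for cc in(c,w):
    x,y=map(int,proj(cc,p-[0,0,100])); im=cc['color'][max(y-45,0):y+45,x-40:x+40,::-1]; print(x-40,max(y-45,0)); ims.append(cv2.resize(im,(400,450),interpolation=cv2.INTER_CUBIC))
cv2.imwrite('pics/c6.png',np.hstack(ims))
E
```

```text
[454.9  199.95 166.81] [ 0.34  0.64 -0.62]
262 130
214 145
```

View pics/c6.png

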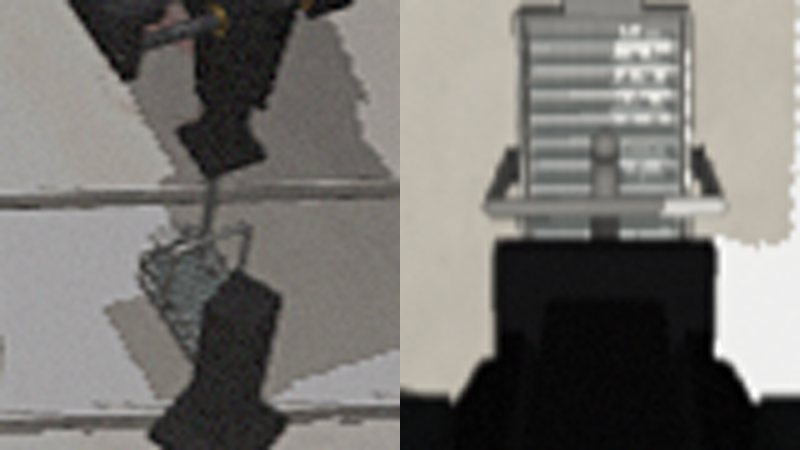

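The rack stands on the tray with its bail upright. The tip is below the bar, at wrist crop (603,145) against the bar at y=207. I back out along -x and then rise.

Emit:
carry_out(moves=[{"slide": [-0.006,0,0],"spin": 0},{"slide": [-0.012,0,0],"spin": 0},{"slide": [-0.014,0,0],"spin": 0},{"slide": [-0.014,0,0],"spin": 0},{"slide": [-0.014,0,0],"spin": 0},{"slide": [-0.008,0,0],"spin": 0},{"slide": [0,0,0],"spin": 0},{"slide": [0,0,-0.01],"spin": 0},{"slide": [0,0,-0.02],"spin": 0},{"slide": [0,0,-0.02],"spin": 0},{"slide": [0,0,-0.02],"spin": 0},{"slide": [0,0,0],"spin": 0}])

```text
t: 18.07
eef_pos: [430.3, 191.2, 197.3]
tcp_rot: [3.141, -0.003, 0.34]
ft_force: [0.1, 0.9, -1.3]
opening: 0.188
grip_force: 30.0
```

Emit:
carry_out(moves=[{"slide": [0,0,-0.04],"spin": 0},{"slide": [0,0,-0.08],"spin": 0},{"slide": [0,0,-0.08],"spin": 0},{"slide": [0,0,-0.07],"spin": 0},{"slide": [0,0,0],"spin": 0.17},{"slide": [0,0,0],"spin": 0.17},{"slide": [0,0,0],"spin": 0.17},{"slide": [0,0,0],"spin": 0.17},{"slide": [0,0,0],"spin": 0},{"slide": [0,0,0],"spin": 0}])

```text
t: 18.9
eef_pos: [429.4, 191.0, 303.5]
tcp_rot: [3.142, -0.0, -0.014]
ft_force: [-0.5, 0.9, -1.0]
opening: 0.189
grip_force: 30.0
```

```bash
python3 - <<'E'
from h import *
np.set_printoptions(precision=3,suppress=True)
s=state(); p=s['eef_pos'];print(p,s['tcp_rot'],s['ft_force'])
c=save('scene','s7'); x,y=map(int,proj(c,(455,200,40)))
cv2.imwrite('pics/s7c.png',cv2.resize(c['color'][y-70:y+60,x-75:x+75,::-1],None,fx=4,fy=4,interpolation=cv2.INTER_CUBIC))
d=np.array([565.8,0.8])-p[:2]; yw=s['tcp_rot'][2]
print('tool xy to home',d@[np.cos(yw),np.sin(yw)]/400,d@[np.sin(yw),-np.cos(yw)]/400)
E
```

```text
[429.447 190.99  303.454] [ 3.142 -0.    -0.014] [-0.458  0.885 -1.021]
tool xy to home 0.34734220368120816 0.47077630915796176
```

View pics/s7c.png

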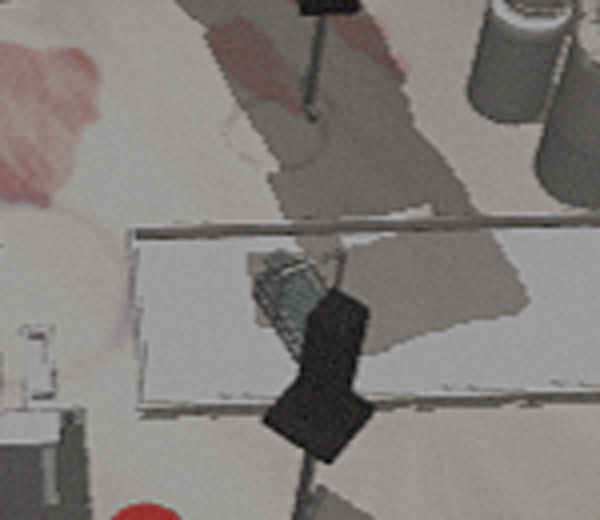

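The rack stands upright in the tray and the hook is clear. Now the rod goes back to its stand.

Emit:
carry_out(moves=[{"slide": [0.0496,0.0673,0],"spin": 0},{"slide": [0.0496,0.0673,0],"spin": 0},{"slide": [0.0496,0.0673,0],"spin": 0},{"slide": [0.0496,0.0673,0],"spin": 0},{"slide": [0.0496,0.0673,0],"spin": 0},{"slide": [0.0496,0.0673,0],"spin": 0},{"slide": [0.0496,0.0673,0],"spin": 0},{"slide": [0,0,0],"spin": 0},{"slide": [0,0,0],"spin": 0},{"slide": [0,0,0],"spin": 0}])

```text
t: 19.78
eef_pos: [564.9, 0.4, 303.1]
tcp_rot: [-3.141, 0.001, -0.015]
ft_force: [0.0, 0.6, -0.8]
opening: 0.187
grip_force: 30.0
```

Emit:
carry_out(moves=[{"slide": [0.002,-0.001,0.02],"spin": 0},{"slide": [0,0,0.04],"spin": 0},{"slide": [0,0,0.04],"spin": 0},{"slide": [0,0,0.03],"spin": 0},{"slide": [0,0,0.03],"spin": 0},{"slide": [0,0,0.03],"spin": 0},{"slide": [0,0,0.03],"spin": 0},{"slide": [0,0,0.03],"spin": 0},{"slide": [0,0,0.03],"spin": 0},{"slide": [0,0,0.03],"spin": 0},{"slide": [0,0,0.02],"spin": 0},{"slide": [0,0,0],"spin": 0}])

```text
t: 20.78
eef_pos: [565.0, 1.6, 169.8]
tcp_rot: [-3.141, 0.003, -0.015]
ft_force: [0.1, -0.4, -1.1]
opening: 0.189
grip_force: 30.0
```

Emit:
carry_out(moves=[{"slide": [0,0,0.01],"spin": 0},{"slide": [0,0,0.01],"spin": 0},{"slide": [0,0,0.01],"spin": 0},{"slide": [0,0,0.005],"spin": 0},{"slide": [0,0,0.005],"spin": 0},{"slide": [0,0,0],"spin": 0},{"slide": [0,0,0],"spin": 0}])

```text
t: 21.37
eef_pos: [566.1, 0.6, 155.5]
tcp_rot: [3.141, -0.0, -0.016]
ft_force: [0.1, 0.0, -1.4]
opening: 0.189
grip_force: 30.0
```

Emit:
carry_out(moves=[{"slide": [0,0,0.003],"spin": 0},{"slide": [0,0,0.003],"spin": 0},{"slide": [0,0,0.003],"spin": 0},{"slide": [0,0,0.003],"spin": 0},{"slide": [0,0,0],"spin": 0},{"slide": [0,0,0],"spin": 0}])

```text
t: 21.87
eef_pos: [566.0, 0.7, 150.5]
tcp_rot: [3.142, 0.0, -0.016]
ft_force: [0.8, -0.6, -0.2]
opening: 0.189
grip_force: 30.0
```

Emit:
carry_out(moves=[{"slide": [0,0,0],"spin": 0},{"slide": [0,0,0],"spin": 0},{"slide": [0,0,0],"spin": 0},{"slide": [0,0,0],"spin": 0},{"slide": [0,0,0],"spin": 0},{"slide": [0,0,0],"spin": 0},{"slide": [0,0,0],"spin": 0},{"slide": [0,0,0],"spin": 0},{"slide": [0,0,0],"spin": 0},{"slide": [0,0,0],"spin": 0}], hand=0)

```text
t: 22.7
eef_pos: [566.0, 0.6, 150.6]
tcp_rot: [3.142, 0.0, -0.016]
ft_force: [-0.4, -0.8, 0.0]
opening: 0.829
grip_force: 0.0
```

Emit:
carry_out(moves=[{"slide": [0,0,-0.02],"spin": 0},{"slide": [0,0,-0.05],"spin": 0},{"slide": [0,0,-0.08],"spin": 0},{"slide": [0,0,-0.08],"spin": 0},{"slide": [0,0,-0.08],"spin": 0},{"slide": [-0.05,0,-0.05],"spin": 0},{"slide": [-0.08,0,0],"spin": 0},{"slide": [-0.08,0,0],"spin": 0},{"slide": [0,0,0],"spin": 0},{"slide": [0,0,0],"spin": 0}])

```text
t: 23.53
eef_pos: [481.2, 2.1, 295.9]
tcp_rot: [3.141, -0.002, -0.017]
ft_force: [-0.1, 0.2, -0.0]
opening: 0.999
grip_force: 0.0
```

```bash
python3 - <<'E'
from h import *
a=save('scene','s8')['color'][130:260,120:300,::-1]; t=save('top','t8')
b=load('top0')
print(state()['eef_pos'])
im=t['color'][100:260,90:290,::-1]
# rod change vs start in scene view
s0=load('scene0')['color'][170:260,205:255].astype(int); d=np.abs(s0-load('s8')['color'][170:260,205:255]).max(2); print('changed px at stand',(d>60).sum())
cv2.imwrite('pics/fin.png',cv2.resize(a,None,fx=4,fy=4,interpolation=cv2.INTER_CUBIC))
E
```

```text
[482.67343664   1.97645746 295.23728417]
changed px at stand 45
```

View pics/fin.png

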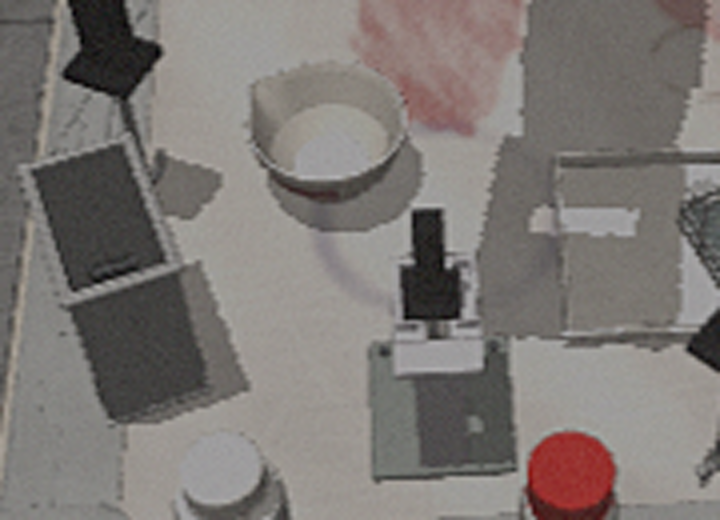

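The rod hangs seated in the fork at (433,265), as it did at the start. The tank is empty, the rack is on the tray, and the gripper is clear of everything. Handing in.

```bash
python3 -c "
from h import *
print(job_done())"
```

```text
the job is handed in; nothing more can be done
None
```

The rack stands upright on the drain tray, the hook rod is back in its stand, and the job was handed in at about 23.6 s of the 72 s allowed; the hand-in gave no verdict. I viewed 11 pictures, one over the limit of 10.

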